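Jack up the roller mixer for its new foot pads and hold the handle down

TASK

My colleague wants to stick new rubber pads under the tube roller mixer's feet. Stand the blue ratchet jack flat on the bench with its round saddle centred under the spot marked on the mixer's orange lifting lug, without shoving the mixer or disturbing the other things, and give the pump handle two full strokes: all the way down, let it come right up, and all the way down again. Finish while still pressing the handle fully down, so that the mixer's side stays raised on the jack alone; do not let go at the end.

Things in the scene. Friction and masses are not known exactly. Their poses are not given: they have to be found in the camera images.
- mixer: White tube roller mixer, loose, about 2.5 kg: housing 220 (its x) x 180 (its y) mm, 110 mm high, five grey rollers along x, on four rubber feet 20 mm high. Origin: centre of its footprint on the bench, z up. An orange lug (50 mm wide, 38 mm out, 6 mm thick, top at z 54 mm) stands out level from the middle of its -y side, which faces the robot's right.
- lift_point (a point): Marked lift point: centre of the underside of the rubber pad (24 mm across) under the orange lug, 45 mm above the bench at the start, 21 mm out from the housing (mixer frame 0, -111, 45 mm). On the lug's top, 9 mm higher, a white disc with a black dot marks it. The lug ends 17 mm farther out.
- jack: Blue ratchet toe jack, loose, 0.9 kg, 124 mm high. Origin: underside of its base plate, beneath the mast; x points along the toe to the saddle, z up; the handle is to the rear (-x). Base plate x -122 to +54 mm, 70 mm wide, 6 mm thick. Mast 30 mm wide, its front face at x +12 mm. It slides or is carried in toe first, low over the bench. Its small release lever is not needed.
- jack_head (a point): Middle of the mast's blue head, the block to carry the jack by: 28 mm along the jack's x, 30 mm along its y, from z 76 to 124 mm; this point is at jack frame x -2, y 0, z 100 mm. Free on its y sides for a grip from above.
- saddle (a point): Centre of the top of the round rubber-topped saddle (24 mm across) on the jack's toe: jack frame x 36, y 0, z 40 mm with the carriage down, which leaves 5 mm under the lift pad as the jack stands on the bench. It rises with the carriage.
- carriage (a joint): Rise of the jack's toothed carriage with toe and saddle (m): 0 down (start), 0.030 top. The first full stroke takes it to about 0.0095; as the handle comes up a pawl catches it at about 0.006. The second full stroke takes it to about 0.0165 (lift pad about 12 mm up) while the handle is kept down; let go, it settles at 0.013.
- pump (a joint): Pump handle angle (rad): 0 up, where a spring returns it when let go; 0.62 fully down on its stop. The hinge axis runs along the jack's y at jack frame x -30.5, z 62 mm; at 0 the handle rises to the rear 0.42 rad above level, at 0.62 it dips 0.20 rad below. Pressing the grip down takes 2 to 4 N, with the mixer on the saddle 4 to 7 N.
- handle_grip (a point): Centre of the red cross bar at the handle's end (round, 16 mm thick, 68 mm long, along the jack's y), 150 mm from the hinge: up (0 rad) it is at jack frame x -167, z 123 mm; fully down (0.62 rad) at x -178, z 32 mm. Push down on its top.
- stain_blue: White dropper bottle with blue cap, 44 mm across, 98 mm high, a bystander. Origin: centre of its underside.
- stain_violet: White dropper bottle with violet cap, 44 mm across, 98 mm high, a bystander. Origin: centre of its underside.
- jar: Glass staining jar with purple stain, 56 mm across, 90 mm high, a bystander. Origin: centre of its underside.
- cup: Specimen cup with red lid, 50 mm across, 59 mm high, a bystander. Origin: centre of its underside.

How it is judged:
By the outcome, as a careful person would: the job done as asked, in the order asked, and still so for the second after the job is handed in, while the arm keeps its last pose, push and grip.
It also fails if it takes over 58 s, if anything falls off the work surface, if the arm or the gripper's body presses on something with over 40 N, if the wrist force passes 120 N, or if a joint passes its speed limit or range.

ROBOT

A 7-joint arm with a two-finger parallel gripper is mounted at the origin on the work surface; the furniture and walls round the work are solid. World frame = base frame: x ahead of the robot, y to its left, z up, the work surface at z = 0. Lengths are in m, angles in rad, forces in N, time in s.
With the tool pointing down it reaches from about 0.4 to 0.85 m from the base axis. Payload 4.5 kg.
Tool frame: the origin (TCP) lies midway between the tips of the shut fingers; the grasp point (between the pads) lies 19 mm behind it; z points along the fingers, y is the line along which they close (so a half turn about z gives the same grasp; the last joint's range is limited). The gripper opens to 88 mm and grips with 3 to 60 N. Pads are 18 mm wide; open, the fingers measure 123 mm over their backs; the gripper's body (75 mm by 187 mm) begins 45 mm behind the grasp point.
Start: joints at [0.034, 0.689, -0.195, 1.565, 0.157, 0.902, -0.215], TCP at [0.625, 0, 0.239] pointing down, gripper open.
Joint ranges: [-3.01, 3.01], [-0.46, 2.08], [-1.47, 1.51], [0.13, 2.56], [-1, 4.14], [0.04, 2.09], [-2.66, 2.66]. Speed limits (rad/s): [2.57, 2.57, 3.14, 3.14, 3.14, 3.14, 3.14].

INTERFACE

Orientations are given as a unit quaternion [x, y, z, w].
In Python, from plant import r gives the robot as it stands.
- The arm moves only by the tool carry_out, never from a script. Its argument "plan" is a list of rows, each an object with "rot": the turn, a rotation vector about the tool's x, y, z in rad, a list of three; "xyz": the shift along the tool's x, y, z in m, a list of three; "grip": the closure in counts, from 0 (fully open) to 255 (shut). In form: [{"rot": [wx, wy, wz], "xyz": [dx, dy, dz], "grip": grip}, ...]. A call has 1 to 8 rows; each row is the pose to reach, as a shift and turn from the pose commanded when the call began, along the tool's axes at that moment; what a row does not reach only later rows make up. A row lasts 1/12 s, in which the tool goes at most 41.7 mm and 7.16 degrees, less where a joint would pass 70% of its speed; a pose out of reach is approached as far as the arm can. A call with a gripper value outside its range is refused whole. The fingers move at their own pace and stop on an object; "squeeze" is the grip in N (left out, the last holds). Time passes only in rows, so rows that repeat a pose let the fingers close. It gives the time, the measured TCP pose, the force, the opening and the grip force at its end, in the units of the state.
- r.get_state(): the state, without advancing time (a new reading comes with each control period).
- r.snapshot(name): name is "scene" or "side" or "wrist"; returns the picture (420x560x3 uint8, red, green, blue); there is no depth.
- r.camera_params(name): a dict with "fx", "fy", "cx", "cy" (pixels), "position" and "attitude" of the camera in the world; the wrist camera has in their place "hand_eye" (4x4, takes a point from camera to tool coordinates, whose origin is the TCP and whose axes are the flange's). Camera axes: x right, y down, z forward; pixel columns grow to the right and rows downward; lengths in m; the calibration is good to about 2 mm. A picture is of the moment at which its call begins: read the wrist's pose just before it. camera_params takes no time and is no camera call.
- r.finish_job(): hands the job in; it is judged then, once.
The state is a dict: "clock": time; "q": joint angles; "qd": joint speeds; "joint_torque": joint torques, N m; "tool_pos": TCP position; "eef_rot": TCP orientation; "contact_force": force on the tool from outside, world axes, zero at the start; "moment": the same for the moment, N m; "opening": opening from 0.0 (shut) to 1.0 (fully open); "finger_force": force on a finger pad.
Only numpy, scipy, OpenCV 4.12 (cv2) and the standard library are available. Lean on these libraries where they do the work, as an engineer would, in place of code of your own. Each camera call takes 0.05 s, during which the arm holds its last target. There are 200 camera calls.

## Working session

There is one attempt and no reset: what is moved stays moved. The work goes in short steps, Python scripts to look and compute and a tool call to move; the robot and the scene stay as the last step left them, time stands still between calls to the robot, and variables do not carry over. Pictures are saved under pics/ and viewed, at most 13 in all, crops included, and the job is handed in when it is done.

Besides the shell and the picture viewer there is one more tool, called after "Request:" by a JSON object that holds its "api" and its "payload", one argument or row to a line. carry_out: Moves the arm, as the interface text tells. Its arguments: {"type":"object","properties":{"plan":{"type":"array"},"squeeze":{"type":"number"}},"required":["plan"]}

```bash
ls; mkdir -p pics
python3 - <<'E'
from plant import r
import cv2
print(r.get_state())
for n in("scene","side","wrist"):
    im=r.snapshot(n); cv2.imwrite(f"pics/{n}0.png",im[:,:,::-1]); print(n,r.camera_params(n))
E
```

```text
pics
{'clock': 0.0, 'q': array([ 0.03378892,  0.68994905, -0.19453552,  1.56634409,  0.1573291 ,
        0.90252964, -0.21508956]), 'qd': array([-2.77212277e-04, -4.43055264e-04, -4.24189610e-05, -1.06816181e-03,
        1.78192959e-03, -1.95312498e-04,  1.24487192e-03]), 'joint_torque': array([ 3.38560185e-04, -5.27571630e+01, -1.26686912e+00, -1.53434461e+01,
       -5.26333472e-02,  6.56995355e-03,  1.65937727e-04]), 'tool_pos': array([ 6.24360591e-01, -4.07780806e-05,  2.37932391e-01]), 'eef_rot': array([ 7.07056770e-01,  7.07156195e-01, -6.99262153e-04, -5.92946893e-04]), 'contact_force': array([-0.5624516 ,  0.08490394,  0.78615336]), 'moment': array([-0.00824264,  0.00225685, -0.03052304]), 'finger_force': 0.0, 'opening': 0.9988260981392251}
scene {'fx': 546.5259146269156, 'fy': 546.5259146269156, 'cx': 280.88602203205215, 'cy': 216.30563977039043, 'position': array([-0.55323443, -0.14345265,  1.14375834]), 'attitude': array([ 0.69941469, -0.60648614,  0.25338826, -0.28069207])}
side {'fx': 434.2551389442388, 'fy': 434.2551389442388, 'cx': 280.6475528500161, 'cy': 202.95558171314312, 'position': array([ 1.12162583, -0.04321917,  1.33409815]), 'attitude': array([ 0.69459303,  0.67914136, -0.1665506 , -0.16902201])}
wrist {'fx': 336.41088744981454, 'fy': 336.41088744981454, 'cx': 278.6103897350444, 'cy': 209.00026510505458, 'hand_eye': array([[-1.74594268e-04, -9.65720026e-01, -2.59585826e-01,
         6.68057944e-02],
       [ 9.99999972e-01, -2.10463708e-04,  1.10386436e-04,
        -4.78484911e-04],
       [-1.61235787e-04, -2.59585800e-01,  9.65720035e-01,
        -1.46026516e-01],
       [ 0.00000000e+00,  0.00000000e+00,  0.00000000e+00,
         1.00000000e+00]])}
```

View pics/scene0.png

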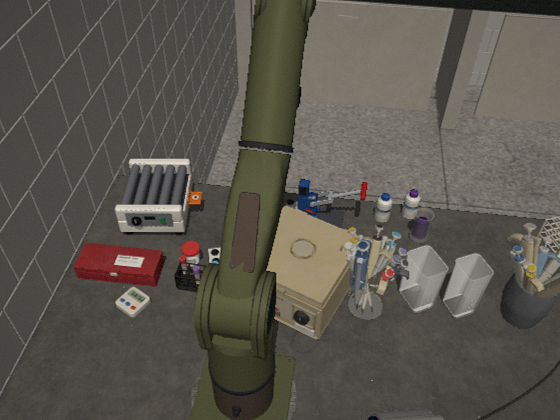

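View pics/side0.png

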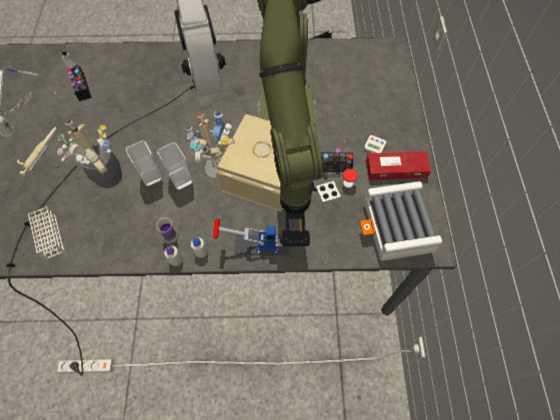

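The scene view shows the mixer at left (about 155,195) with its orange lug at (196,198). The jack is at (310,195) with its red bar at (364,190). The side view shows the lug disc at (367,227), the jack head at (268,238) and the red bar at (217,229).

```bash
cat > h.py <<'E'
from plant import r
import cv2, numpy as np
from scipy.spatial.transform import Rotation as R
def cam(n,st=None):
    p=r.camera_params(n)
    if n=="wrist":
        T=np.eye(4);T[:3,:3]=R.from_quat(st["eef_rot"]).as_matrix();T[:3,3]=st["tool_pos"]
        C=T@p["hand_eye"]
    else:
        C=np.eye(4);C[:3,:3]=R.from_quat(p["attitude"]).as_matrix();C[:3,3]=p["position"]
    return p,C
def ray(c,u,v):
    p,C=c; d=C[:3,:3]@np.array([(u-p["cx"])/p["fx"],(v-p["cy"])/p["fy"],1]); return C[:3,3],d/np.linalg.norm(d)
def plane(c,u,v,z):
    o,d=ray(c,u,v); return o+d*(z-o[2])/d[2]
def tri(a,b):
    A=0;B=0
    for o,d in(a,b):
        P=np.eye(3)-np.outer(d,d);A=A+P;B=B+P@o
    return np.linalg.solve(A,B)
def proj(c,X):
    p,C=c; q=C[:3,:3].T@(np.array(X)-C[:3,3]); return q[0]/q[2]*p["fx"]+p["cx"],q[1]/q[2]*p["fy"]+p["cy"]
def blobs(im,lo,hi,box=None,amin=15):
    h=cv2.cvtColor(im,cv2.COLOR_RGB2HSV); m=cv2.inRange(h,np.array(lo),np.array(hi))
    if box: k=np.zeros_like(m);x0,y0,x1,y1=box;k[y0:y1,x0:x1]=255;m&=k
    n,_,s,c=cv2.connectedComponentsWithStats(m)
    return [(c[i].round(1).tolist(),s[i].tolist()) for i in range(1,n) if s[i][4]>=amin],m
E
python3 - <<'E'
from h import *
S=cv2.imread("pics/side0.png")[:,:,::-1];C=cv2.imread("pics/scene0.png")[:,:,::-1]
for n,im in(("side",S),("scene",C)):
    c=cam(n);print(n)
    for nm,lo,hi,z in(("orange",(8,180,120),(18,255,255),.054),("red",(0,200,120),(5,255,255),.123),("blue",(105,150,60),(125,255,255),.12),("violet",(126,80,40),(150,255,255),.098)):
        for b,s in blobs(im,lo,hi)[0]: print(nm,b,s,plane(c,*b,z).round(3))
a=cv2.resize(S[190:280,140:310],None,fx=4.6,fy=4.6,interpolation=2)[:,:,::-1]
b=cv2.resize(S[150:270,330:450],None,fx=1.5,fy=1.5)
cv2.imwrite("pics/cs.png",a)
E
```

```text
side
orange [367.1, 226.9] [360, 219, 15, 16, 137] [0.55  0.246 0.054]
red [349.3, 174.6] [344, 169, 13, 12, 67] [0.394 0.194 0.123]
red [216.0, 227.8] [214, 219, 6, 19, 76] [ 0.573 -0.231  0.123]
blue [269.7, 231.3] [260, 227, 15, 12, 85] [ 0.588 -0.067  0.12 ]
blue [267.2, 244.5] [257, 236, 21, 15, 170] [ 0.631 -0.075  0.12 ]
blue [196.3, 241.5] [194, 239, 6, 6, 33] [ 0.616 -0.288  0.12 ]
violet [70.9, 75.3] [68, 72, 6, 8, 26] [-0.084 -0.814  0.098]
violet [73.4, 84.3] [72, 82, 4, 5, 15] [-0.039 -0.796  0.098]
violet [337.5, 151.0] [336, 149, 4, 5, 16] [0.284 0.167 0.098]
violet [166.1, 228.2] [161, 224, 12, 11, 72] [ 0.56  -0.39   0.098]
violet [169.1, 249.5] [166, 246, 7, 8, 47] [ 0.631 -0.374  0.098]
scene
orange [194.3, 197.6] [187, 190, 15, 14, 118] [0.545 0.244 0.054]
red [363.3, 190.0] [361, 182, 6, 17, 68] [ 0.575 -0.232  0.123]
blue [306.6, 198.1] [298, 179, 22, 38, 341] [ 0.522 -0.081  0.12 ]
blue [385.3, 196.1] [382, 193, 8, 7, 46] [ 0.562 -0.293  0.12 ]
violet [413.6, 192.9] [410, 189, 8, 8, 53] [ 0.612 -0.375  0.098]
violet [421.6, 219.9] [416, 217, 12, 7, 50] [ 0.508 -0.393  0.098]
violet [196.0, 269.4] [193, 265, 7, 9, 45] [0.254 0.162 0.098]
```

View pics/cs.png

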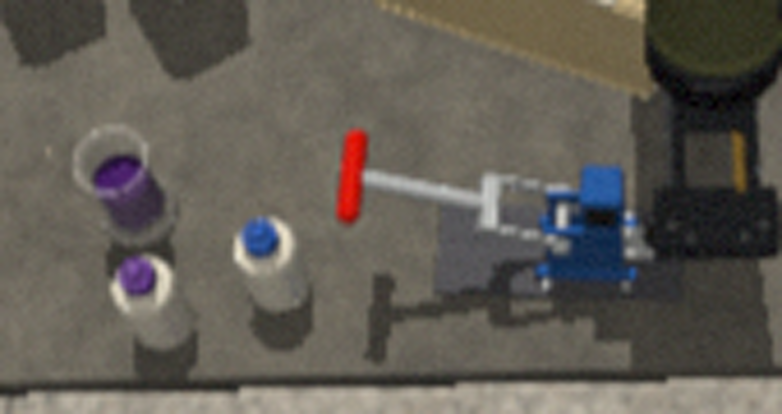

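View pics/wrist0.png

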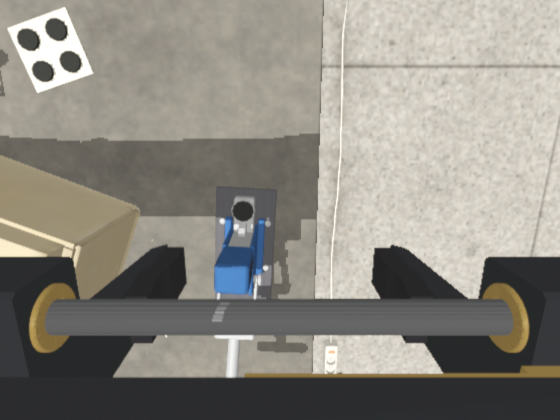

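The crop shows the jack's toe pointing to the right (+y), slightly yawed, with its bar at side px (216,228). The blue and violet bottles and the jar stand behind it. In the wrist view, the black saddle is at (243,210), the blue head top at about (235,270) and the plate's front corners at (217,187) and (276,190).

Run:
```python
from h import *
S=cv2.imread("pics/side0.png");C=cv2.imread("pics/scene0.png");W=cv2.imread("pics/wrist0.png")[:,:,::-1]
st=r.get_state();w=cam("wrist",st);s=cam("side");c=cam("scene")
g=cv2.cvtColor(W,cv2.COLOR_RGB2HSV)
m=cv2.inRange(g,np.array((0,0,0)),np.array((179,255,30)));k=np.zeros_like(m);k[195:225,228:258]=255
n,_,ss,cc=cv2.connectedComponentsWithStats(m&k);i=1+np.argmax(ss[1:,4]);print("sad",cc[i],ss[i],plane(w,*cc[i],.040))
b,_=blobs(W,(100,150,90),(130,255,255));print(b)
for p in((217,187),(276,190)):print("plate",plane(w,*p,.006))
for p in((217,249),(253,250),(250,292),(215,292)):print("head",plane(w,*p,.124))
print("bar",tri(ray(s,216,227.8),ray(c,363.3,190)),"lug",tri(ray(s,367.1,226.9),ray(c,194.3,197.6)))
for nm,a,b in(("blue",(196.3,241.5),(385.3,196.1)),("viol",(169.1,249.5),(413.6,192.9))):print(nm,tri(ray(s,*a),ray(c,*b)))
for z in(0,.05,.1,.15,.2):print("box",z,plane(w,137,208,z).round(3),plane(w,77,245,z).round(3))
a=cv2.resize(S[140:260,340:450],None,fx=3.6,fy=3.6,interpolation=2)
d=cv2.resize(S[100:220,200:310],None,fx=3.6,fy=3.6,interpolation=2)
cv2.imwrite("pics/c2.png",np.hstack([a,d]))
```

```text
Traceback (most recent call last):
ValueError: attempt to get argmax of an empty sequence
```

Run:
```python
from h import *
S=cv2.imread("pics/side0.png");C=cv2.imread("pics/scene0.png");W=cv2.imread("pics/wrist0.png")[:,:,::-1]
st=r.get_state();w=cam("wrist",st);s=cam("side");c=cam("scene")
g=cv2.cvtColor(W,cv2.COLOR_RGB2GRAY);print(g[210,228:260])
m=(g<45).astype(np.uint8);k=np.zeros_like(m);k[198:224,229:257]=1
n,_,ss,cc=cv2.connectedComponentsWithStats(m&k)
if n>1: i=1+np.argmax(ss[1:,4]);print("sad",cc[i],ss[i],plane(w,*cc[i],.040))
print("sad eye",plane(w,243,211,.040))
b,_=blobs(W,(100,150,90),(130,255,255));print(b)
for p in((217,187),(276,190)):print("plate",plane(w,*p,.006))
for p in((217,249),(253,250),(250,292),(215,292)):print("head",plane(w,*p,.124))
print("bar",tri(ray(s,216,227.8),ray(c,363.3,190)),"lug",tri(ray(s,367.1,226.9),ray(c,194.3,197.6)))
for nm,a,b in(("blue",(196.3,241.5),(385.3,196.1)),("viol",(169.1,249.5),(413.6,192.9))):print(nm,tri(ray(s,*a),ray(c,*b)))
for z in(0,.05,.1,.15,.2):print("box",z,plane(w,137,208,z).round(3),plane(w,77,245,z).round(3))
a=cv2.resize(S[140:260,340:450],None,fx=3.6,fy=3.6,interpolation=2)
d=cv2.resize(S[100:220,200:310],None,fx=3.6,fy=3.6,interpolation=2)
cv2.imwrite("pics/c2.png",np.hstack([a,d]))
```

```text
[ 89  87  92 122  91  57  48  47  48  47  46  46  48  47  47  47  46  47
  46  47  47  46  47  46  59 110 136 104  88  88  89  88]
sad eye [ 0.58604964 -0.02794686  0.04      ]
[([241.5, 255.9], [216, 218, 48, 75, 1406]), ([224.0, 279.6], [220, 274, 7, 12, 15]), ([250.9, 285.8], [250, 280, 3, 13, 16])]
plate [ 0.55331021 -0.00883693  0.006     ]
plate [ 0.62080319 -0.01232545  0.006     ]
head [ 0.57296323 -0.03743384  0.124     ]
head [ 0.60273276 -0.03830717  0.124     ]
head [ 0.59939435 -0.07687518  0.124     ]
head [ 0.56936759 -0.07689305  0.124     ]
bar [ 0.57374931 -0.23136617  0.12370549] lug [0.54873902 0.24602067 0.0503059 ]
blue [ 0.60104495 -0.29684943  0.08430311]
viol [ 0.62599373 -0.37756222  0.08503681]
box 0 [ 0.456 -0.035  0.   ] [ 0.378 -0.082  0.   ]
box 0.05 [ 0.478 -0.022  0.05 ] [ 0.41  -0.063  0.05 ]
box 0.1 [ 0.5   -0.009  0.1  ] [ 0.442 -0.043  0.1  ]
box 0.15 [0.522 0.005 0.15 ] [ 0.474 -0.024  0.15 ]
box 0.2 [0.544 0.018 0.2  ] [ 0.506 -0.005  0.2  ]
```

View pics/c2.png

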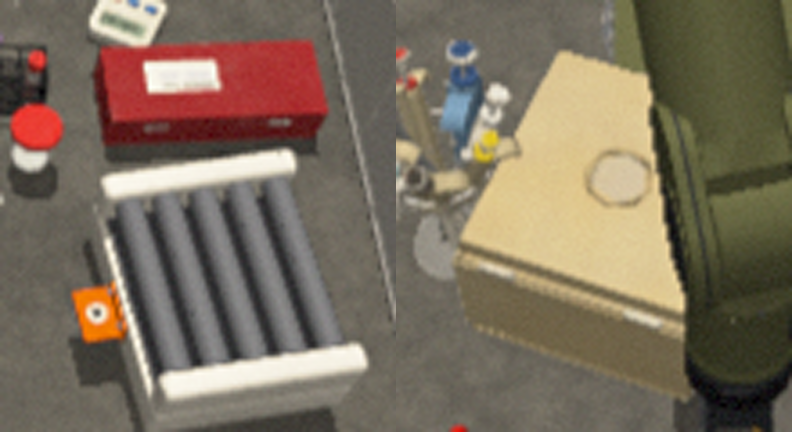

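The crop shows the mixer slightly yawed, with the lug disc at about crop (97,313), which is side px (367,227). The tan box's front bottom corner is at side px (282,210), well clear of the jack.

Run:
```python
from h import *
s=cam("side");f=lambda x,y:(340+x/3.6,140+y/3.6)
def ang(a,b,z):
    d=plane(s,*f(*b),z)-plane(s,*f(*a),z);return np.degrees(np.arctan2(d[1],d[0])).round(1),np.linalg.norm(d).round(3)
print("end bars",ang((105,180),(295,152),.11),ang((162,380),(363,350),.11))
print("lug",ang((73,291),(113,285),.054),ang((82,341),(122,336),.054),ang((73,291),(82,341),.054))
print("roller",ang((130,205),(175,370),.105),ang((275,185),(330,345),.105))
print(plane(s,*f(97,313),.054),plane(s,281.7,210.5,0))
print(R.from_quat(r.get_state()["eef_rot"]).as_matrix().round(4))
```

```text
end bars (np.float64(98.1), np.float64(0.177)) (np.float64(97.6), np.float64(0.175))
lug (np.float64(98.0), np.float64(0.037)) (np.float64(96.3), np.float64(0.036)) (np.float64(3.2), np.float64(0.049))
roller (np.float64(6.6), np.float64(0.16)) (np.float64(7.6), np.float64(0.158))
[0.55032644 0.24572365 0.054     ] [ 0.45787862 -0.02735297  0.        ]
[[-1.0e-04  1.0e+00 -1.4e-03]
 [ 1.0e+00  1.0e-04 -1.0e-04]
 [-1.0e-04 -1.4e-03 -1.0e+00]]
```

Request:
{"api": "carry_out", "payload": {
  "plan": [
    {"rot":[0,0,0.06],"xyz":[-0.035,-0.02,0.03],"grip":0},
    {"rot":[0,0,0.06],"xyz":[-0.066,-0.0405,0.06],"grip":0},
    {"rot":[0,0,0.06],"xyz":[-0.066,-0.0405,0.08],"grip":0},
    {"rot":[0,0,0.06],"xyz":[-0.066,-0.0405,0.08],"grip":0},
    {"rot":[0,0,0.06],"xyz":[-0.066,-0.0405,0.08],"grip":0}
  ]
}}

```text
clock: 0.57
tool_pos: [0.5837, -0.0659, 0.1579]
eef_rot: [0.728, 0.685, -0.001, -0.001]
contact_force: [0.1, 0.4, 0.6]
opening: 1.004
finger_force: 0.0
```

Request:
{"api": "carry_out", "payload": {
  "plan": [
    {"rot":[0,0,0],"xyz":[0,0,0.03],"grip":0},
    {"rot":[0,0,0],"xyz":[0,0,0.06],"grip":0},
    {"rot":[0,0,0],"xyz":[0,0,0.077],"grip":0},
    {"rot":[0,0,0],"xyz":[0,0,0.077],"grip":60},
    {"rot":[0,0,0],"xyz":[0,0,0.077],"grip":120},
    {"rot":[0,0,0],"xyz":[0,0,0.077],"grip":180},
    {"rot":[0,0,0],"xyz":[0,0,0.077],"grip":220},
    {"rot":[0,0,0],"xyz":[0,0,0.077],"grip":220}
  ],
  "squeeze": 35
}}

```text
clock: 1.23
tool_pos: [0.5859, -0.0657, 0.0834]
eef_rot: [0.728, 0.686, 0.001, 0.001]
contact_force: [0.9, -0.1, -0.7]
opening: 0.647
finger_force: 0.0
```

Request:
{"api": "carry_out", "payload": {
  "plan": [
    {"rot":[0,0,0],"xyz":[0,0,0],"grip":220},
    {"rot":[0,0,0],"xyz":[0,0,0],"grip":220},
    {"rot":[0,0,0],"xyz":[0,0,0],"grip":220},
    {"rot":[0,0,0],"xyz":[0,0,0],"grip":220}
  ]
}}

```text
clock: 1.57
tool_pos: [0.5842, -0.066, 0.0819]
eef_rot: [0.728, 0.686, -0.0, -0.0]
contact_force: [-5.6, 0.3, 4.3]
opening: 0.341
finger_force: 2.6
```

Request:
{"api": "carry_out", "payload": {
  "plan": [
    {"rot":[0,0,0],"xyz":[0,0,0],"grip":255},
    {"rot":[0,0,0],"xyz":[0,0,0],"grip":255},
    {"rot":[0,0,0],"xyz":[0,0,0],"grip":255},
    {"rot":[0,0,0],"xyz":[0,0,0],"grip":255},
    {"rot":[0,0,0],"xyz":[0,0,0],"grip":255}
  ]
}}

```text
clock: 1.98
tool_pos: [0.5839, -0.066, 0.0818]
eef_rot: [0.728, 0.686, -0.0, -0.0]
contact_force: [-3.6, -0.2, 5.2]
opening: 0.34
finger_force: 35.0
```

Request:
{"api": "carry_out", "payload": {
  "plan": [
    {"rot":[0,0,0],"xyz":[0,0,-0.004],"grip":255},
    {"rot":[0,0,0],"xyz":[0,0,-0.01],"grip":255},
    {"rot":[0,0,0],"xyz":[0,0,-0.01],"grip":255},
    {"rot":[0,0,0],"xyz":[0,0,-0.01],"grip":255}
  ]
}}

```text
clock: 2.32
tool_pos: [0.5848, -0.0658, 0.0915]
eef_rot: [0.728, 0.686, 0.0, 0.0]
contact_force: [-0.6, 0.7, -8.8]
opening: 0.339
finger_force: 35.0
```

Run:
```python
from h import *
st=r.get_state();print(st["tool_pos"],st["finger_force"],st["contact_force"])
for n in("wrist","side"): cv2.imwrite(f"pics/{n}1.png",r.snapshot(n)[:,:,::-1])
a=cv2.imread("pics/wrist1.png");b=cv2.imread("pics/side1.png")[180:280,180:320]
cv2.imwrite("pics/m1.png",np.vstack([cv2.resize(a,(400,300)),cv2.resize(b,(400,286),interpolation=2)]))
```

```text
[ 0.58482298 -0.06583415  0.09153471] 34.99261351302266 [-0.60671448  0.72190341 -8.81498371]
```

View pics/m1.png

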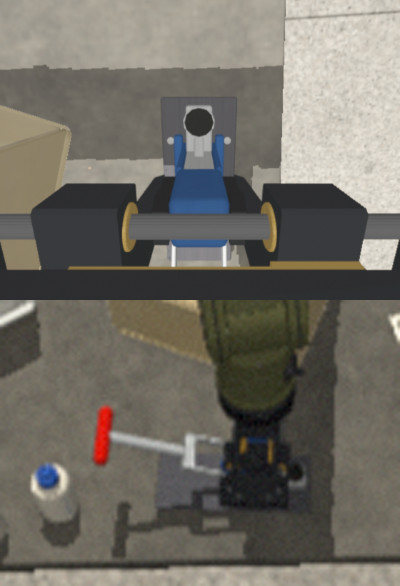

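The picture shows the jack held squarely. The saddle is centred at wrist px (279,171), and the bar is clear of the blue bottle.

```bash
cat >> h.py <<'E'
def dark(im,u,v,t=55,h=26):
    g=cv2.cvtColor(im,cv2.COLOR_RGB2GRAY);m=(g<t).astype(np.uint8);k=np.zeros_like(m);k[v-h:v+h,u-h:u+h]=1
    n,_,ss,cc=cv2.connectedComponentsWithStats(m&k);i=1+np.argmax(ss[1:,4]);return cc[i],ss[i]
E
python3 - <<'E'
from h import *
W=cv2.imread("pics/wrist1.png")[:,:,::-1];st=r.get_state();w=cam("wrist",st)
M=R.from_quat(st["eef_rot"]).as_matrix()
p,s=dark(W,279,171);P=plane(w,*p,.050);print(p,s,P,M.T@(P-st["tool_pos"]))
bar=tri(ray(cam("side"),0,0),ray(cam("side"),1,1)) if 0 else None
for z,(u,v) in((.016,(162*1.4,97*1.4)),(.016,(236*1.4,97*1.4))):
    print("plate",(M.T@(plane(w,u,v,z)-st["tool_pos"])).round(4))
S=cv2.imread("pics/side1.png")[:,:,::-1]
b,_=blobs(S,(0,200,120),(5,255,255),(190,200,240,260));print(b);P=plane(cam("side"),*b[0][0],.133);print(P,M.T@(P-st["tool_pos"]))
# target: saddle at lift point, jack yaw 97.7deg
E
```

```text
[278.15243343 170.74747475] [ 260  153   38   37 1089] [ 0.5859194  -0.02734957  0.05      ] [ 0.03858571 -0.00072848  0.04130976]
plate [ 0.0561 -0.0338  0.0753]
plate [0.0561 0.0329 0.0753]
[([215.7, 227.0], [213, 218, 6, 19, 78])]
[ 0.57529181 -0.23019687  0.133     ] [-0.16452002  0.00078734 -0.04172477]
```

Request:
{"api": "carry_out", "payload": {
  "plan": [
    {"rot":[0,0,0],"xyz":[0.012,0,0],"grip":255},
    {"rot":[0,0,-0.02],"xyz":[0.036,-0.003,0],"grip":255},
    {"rot":[0,0,-0.06],"xyz":[0.07,-0.011,0],"grip":255},
    {"rot":[0,0,-0.1],"xyz":[0.106,-0.017,0],"grip":255},
    {"rot":[0,0,-0.14],"xyz":[0.142,-0.023,0],"grip":255},
    {"rot":[0,0,-0.17],"xyz":[0.172,-0.029,0],"grip":255},
    {"rot":[0,0,-0.19],"xyz":[0.192,-0.0325,0],"grip":255},
    {"rot":[0,0,-0.195],"xyz":[0.2025,-0.0336,0],"grip":255}
  ]
}}

```text
clock: 3.08
tool_pos: [0.5618, 0.1452, 0.0917]
eef_rot: [0.655, 0.756, 0.002, -0.002]
contact_force: [-0.2, 0.2, -8.7]
opening: 0.333
finger_force: 35.0
```

Request:
{"api": "carry_out", "payload": {
  "plan": [
    {"rot":[0,0,0],"xyz":[0,0,0],"grip":255},
    {"rot":[0,0,0],"xyz":[0,0,0],"grip":255},
    {"rot":[0,0,0],"xyz":[0,0,0],"grip":255},
    {"rot":[0,0,0],"xyz":[0,0,0],"grip":255}
  ]
}}

```text
clock: 3.42
tool_pos: [0.5635, 0.1349, 0.0916]
eef_rot: [0.659, 0.752, -0.001, 0.001]
contact_force: [-0.6, -1.4, -9.5]
opening: 0.338
finger_force: 35.0
```

Run:
```python
from h import *
st=r.get_state();print(st["tool_pos"],st["finger_force"],st["contact_force"])
W=r.snapshot("wrist");cv2.imwrite("pics/wrist2.png",W[:,:,::-1])
M=R.from_quat(st["eef_rot"]).as_matrix();print(M.round(4))
print(blobs(W,(8,150,100),(20,255,255),amin=100)[0])
```

```text
[0.56350334 0.13486223 0.09158981] 34.997232905589044 [-0.56909268 -1.37334535 -9.46379763]
[[-1.305e-01  9.915e-01 -2.000e-04]
 [ 9.914e-01  1.305e-01 -2.600e-03]
 [-2.500e-03 -5.000e-04 -1.000e+00]]
[([277.6, 33.7], [227, 0, 102, 68, 5364])]
```

View pics/wrist2.png

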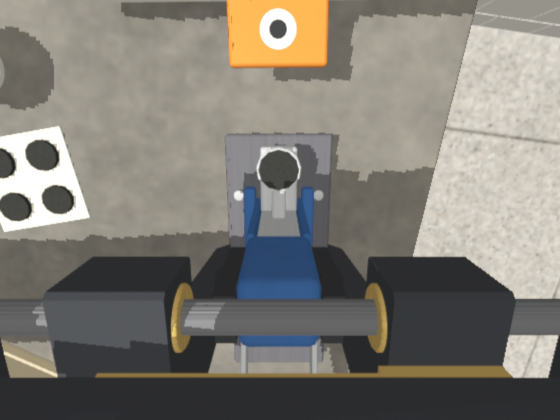

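The lug's dot is at (278,29), the saddle at (279,170), and the lug edges run parallel to the jack. I'll measure the offset between them.

Run:
```python
from h import *
W=cv2.imread("pics/wrist2.png")[:,:,::-1];st=r.get_state();w=cam("wrist",st);M=R.from_quat(st["eef_rot"]).as_matrix()
g=cv2.cvtColor(W,cv2.COLOR_RGB2GRAY)
t=lambda p,z:M.T@(plane(w,*p,z)-st["tool_pos"])
p,s=dark(W,279,170);d,s2=dark(W,278,29,80,14);print(p,s,d,s2)
A=t(p,.050);B=t(d,.054);print(A,B,B-A,plane(w,*d,.054))
for a,b in(((230,67),(327,66)),((229,10),(231,60))):
    v=t(b,.054)-t(a,.054);print(np.degrees(np.arctan2(v[0],v[1])),np.linalg.norm(v))
```

```text
[286.71428571 183.28571429] [284 181   8   6  35] [277.79144385  28.58823529] [271  21  15  16 187]
[0.03150009 0.00417836 0.0415699 ] [ 0.1097485  -0.00079814  0.03742032] [ 0.07824841 -0.00497651 -0.00414959] [0.54835363 0.24393808 0.054     ]
0.538020908424486 0.049184787865982744
-89.65268792534764 0.022532914603157986
```

Request:
{"api": "carry_out", "payload": {
  "plan": [
    {"rot":[0,0,0],"xyz":[0,0,0.004],"grip":255},
    {"rot":[0,0,0],"xyz":[0,0,0.0075],"grip":255},
    {"rot":[0,0,0],"xyz":[0,0,0.0075],"grip":255},
    {"rot":[0,0,0],"xyz":[0,0,0.0075],"grip":255},
    {"rot":[0,0,0],"xyz":[0,0,0.0075],"grip":255},
    {"rot":[0,0,0],"xyz":[0,0,0.0075],"grip":255}
  ]
}}

```text
clock: 3.97
tool_pos: [0.5631, 0.1383, 0.0842]
eef_rot: [0.658, 0.753, 0.0, -0.0]
contact_force: [0.2, 0.2, -7.8]
opening: 0.339
finger_force: 35.0
```

Run:
```python
from h import *
st=r.get_state();W=r.snapshot("wrist");cv2.imwrite("pics/wrist3.png",W[:,:,::-1]);w=cam("wrist",st);M=R.from_quat(st["eef_rot"]).as_matrix()
print(st["tool_pos"],st["contact_force"],M.round(4).tolist())
t=lambda p,z:M.T@(plane(w,*p,z)-st["tool_pos"])
b=max(blobs(W,(8,150,100),(20,255,255),amin=100)[0],key=lambda b:b[1][4]);print(b)
u,v=int(b[0][0]),int(b[1][1]+b[1][3]-38);v=max(v,15);d,s=dark(W,u,v,80,14);B=t(d,.054);print(d,s,B,plane(w,*d,.054),B[:2]-[.0386,-.0007])
```

```text
[0.56307756 0.13825404 0.08421597] [ 0.16872011  0.24171387 -7.80156492] [[-0.1346, 0.9909, -0.0], [0.9909, 0.1346, 0.0001], [0.0001, -0.0, -1.0]]
([278.5, 36.2], [226, 0, 106, 73, 6127])
[278.72  32.98] [272  25  15  17 200] [ 0.10617798 -0.00034209  0.03022699] [0.54844358 0.24342245 0.054     ] [0.06757798 0.00035791]
```

Request:
{"api": "carry_out", "payload": {
  "plan": [
    {"rot":[0,0,0],"xyz":[0.006,0,0],"grip":255},
    {"rot":[0,0,0],"xyz":[0.016,0,0],"grip":255},
    {"rot":[0,0,0],"xyz":[0.028,0,0],"grip":255},
    {"rot":[0,0,0],"xyz":[0.04,0,0],"grip":255},
    {"rot":[0,0,0],"xyz":[0.05,0,0],"grip":255},
    {"rot":[0,0,0],"xyz":[0.059,0,0],"grip":255},
    {"rot":[0,0,0],"xyz":[0.065,0,0],"grip":255},
    {"rot":[0,0,0],"xyz":[0.0676,0.0003,0],"grip":255}
  ]
}}

```text
clock: 4.68
tool_pos: [0.5538, 0.2073, 0.0842]
eef_rot: [0.657, 0.754, 0.0, -0.0]
contact_force: [0.5, 0.8, -8.2]
opening: 0.335
finger_force: 35.0
```

Request:
{"api": "carry_out", "payload": {
  "plan": [
    {"rot":[0,0,0],"xyz":[0,0,0],"grip":255},
    {"rot":[0,0,0],"xyz":[0,0,0],"grip":255},
    {"rot":[0,0,0],"xyz":[0,0,0],"grip":255},
    {"rot":[0,0,0],"xyz":[0,0,0],"grip":255},
    {"rot":[0,0,0],"xyz":[0,0,0],"grip":255}
  ]
}}

```text
clock: 5.1
tool_pos: [0.5545, 0.2044, 0.0842]
eef_rot: [0.658, 0.753, -0.0, 0.0]
contact_force: [-0.5, -0.5, -8.0]
opening: 0.339
finger_force: 35.0
```

Run:
```python
from h import *
st=r.get_state();W=r.snapshot("wrist");cv2.imwrite("pics/wrist4.png",W[:,:,::-1]);w=cam("wrist",st);M=R.from_quat(st["eef_rot"]).as_matrix()
print(st["tool_pos"],st["contact_force"])
t=lambda p,z:M.T@(plane(w,*p,z)-st["tool_pos"])
b=max(blobs(W,(8,150,100),(20,255,255),amin=100)[0],key=lambda b:b[1][4]);print(b)
m=cv2.inRange(cv2.cvtColor(W,cv2.COLOR_RGB2HSV),np.array((0,0,170)),np.array((179,60,255)))
x,y,ww,hh=b[1][:4];d,s=dark(W,int(x+ww/2),int(y+hh/2),80,20);B=t(d,.054);print(d,s,B,plane(w,*d,.054),B[:2]-[.0386,-.0007])
```

```text
[0.55449701 0.20440567 0.08422849] [-0.46547916 -0.50748194 -8.01283184]
([277.6, 166.8], [227, 133, 102, 70, 5398])
[277.62427746 172.83236994] [271 166  15  15 173] [ 0.0392361  -0.00092622  0.03021013] [0.54834071 0.24315253 0.054     ] [ 0.0006361  -0.00022622]
```

View pics/wrist4.png

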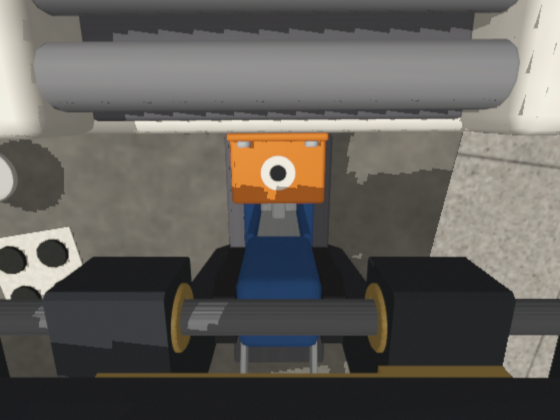

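The white disc is at (278,173). The saddle is within 1 mm of the lift point, and nothing has been pushed. I'll set the jack down.

Request:
{"api": "carry_out", "payload": {
  "plan": [
    {"rot":[0,0,0],"xyz":[0.0004,0,0.0014],"grip":255},
    {"rot":[0,0,0],"xyz":[0.0004,0,0.0024],"grip":255},
    {"rot":[0,0,0],"xyz":[0.0004,0,0.0026],"grip":255},
    {"rot":[0,0,0],"xyz":[0.0004,0,0.0026],"grip":255},
    {"rot":[0,0,0],"xyz":[0.0004,0,0.0026],"grip":255}
  ]
}}

```text
clock: 5.57
tool_pos: [0.5544, 0.2061, 0.0822]
eef_rot: [0.658, 0.753, 0.0, 0.0]
contact_force: [-0.7, 1.9, -1.6]
opening: 0.341
finger_force: 35.0
```

Request:
{"api": "carry_out", "payload": {
  "plan": [
    {"rot":[0,0,0],"xyz":[0,0,0],"grip":130},
    {"rot":[0,0,0],"xyz":[0,0,0],"grip":100},
    {"rot":[0,0,0],"xyz":[0,0,0],"grip":60},
    {"rot":[0,0,0],"xyz":[0,0,0],"grip":60},
    {"rot":[0,0,0],"xyz":[0,0,-0.03],"grip":60},
    {"rot":[0,0,0],"xyz":[0,0,-0.06],"grip":60},
    {"rot":[0,0,0],"xyz":[-0.02,0,-0.09],"grip":60},
    {"rot":[0,0,0],"xyz":[-0.02,0,-0.09],"grip":60}
  ]
}}

```text
clock: 6.23
tool_pos: [0.5612, 0.1829, 0.177]
eef_rot: [0.659, 0.752, 0.003, 0.004]
contact_force: [1.1, -0.3, -0.6]
opening: 0.769
finger_force: 0.0
```

Run:
```python
from h import *
st=r.get_state();w=cam("wrist",st);W=r.snapshot("wrist");S=r.snapshot("side");C=r.snapshot("scene")
cv2.imwrite("pics/w5.png",W[:,:,::-1]);cv2.imwrite("pics/s5.png",S[:,:,::-1]);cv2.imwrite("pics/c5.png",C[:,:,::-1])
print(st["tool_pos"],st["contact_force"])
bs=[b for b in blobs(S,(0,200,120),(5,255,255))[0]];bc=blobs(C,(0,200,120),(5,255,255))[0];print(bs,bc)
for b in bs:print(plane(cam("side"),*b[0],.123))
for b in bc:print(plane(cam("scene"),*b[0],.123))
b=max(blobs(W,(8,150,100),(20,255,255),amin=100)[0],key=lambda b:b[1][4])
x,y,ww,hh=b[1][:4];d,s=dark(W,int(x+ww/2),int(y+hh/2),80,15);print(d,s,plane(w,*d,.054))
```

```text
[0.56117498 0.18293197 0.1769757 ] [ 1.09826316 -0.26665447 -0.62785894]
[([305.8, 226.7], [303, 217, 7, 20, 86])] [([265.2, 179.8], [263, 172, 5, 16, 66])]
[0.57603421 0.04352538 0.123     ]
[0.57534852 0.04131299 0.123     ]
[271.29850746 125.79104478] [267 122   9   9  67] [0.54836465 0.24310551 0.054     ]
```

The bar is now at (0.576, 0.042), which matches the ideal jack pose. I'll go above it with the fingers shut.

Request:
{"api": "carry_out", "payload": {
  "plan": [
    {"rot":[0,0,0],"xyz":[-0.02,0,-0.01],"grip":150},
    {"rot":[0,0,0],"xyz":[-0.055,0,-0.01],"grip":255},
    {"rot":[0,0,0],"xyz":[-0.09,0,-0.01],"grip":255},
    {"rot":[0,0,0],"xyz":[-0.12,0,-0.005],"grip":255},
    {"rot":[0,0,0],"xyz":[-0.14,0,0],"grip":255},
    {"rot":[0,0,0],"xyz":[-0.145,0,0.01],"grip":255},
    {"rot":[0,0,0],"xyz":[-0.145,0,0.01],"grip":255},
    {"rot":[0,0,0],"xyz":[-0.145,0,0.01],"grip":255}
  ]
}}

```text
clock: 7.05
tool_pos: [0.5753, 0.0443, 0.1601]
eef_rot: [0.657, 0.754, -0.0, -0.002]
contact_force: [0.1, 0.8, 0.7]
opening: 0.184
finger_force: 0.0
```

Request:
{"api": "carry_out", "payload": {
  "plan": [
    {"rot":[0,0,0],"xyz":[0,0,0],"grip":255},
    {"rot":[0,0,0],"xyz":[0,0,0],"grip":255},
    {"rot":[0,0,0],"xyz":[0,0,0],"grip":255},
    {"rot":[0,0,0],"xyz":[0,0,0],"grip":255},
    {"rot":[0,0,0],"xyz":[0,0,0],"grip":255},
    {"rot":[0,0,0],"xyz":[0,0,0],"grip":255}
  ]
}}

```text
clock: 7.55
tool_pos: [0.5765, 0.0424, 0.1618]
eef_rot: [0.658, 0.753, 0.0, 0.0]
contact_force: [-0.7, 0.5, -0.9]
opening: 0.004
finger_force: 0.0
```

Run:
```python
from h import *
st=r.get_state();w=cam("wrist",st);W=r.snapshot("wrist");C=r.snapshot("scene");S=r.snapshot("side")
M=R.from_quat(st["eef_rot"]).as_matrix();print(st["tool_pos"],st["contact_force"],st["opening"],M.round(3).tolist())
bar=np.array([.5757,.0422,.123]);print(M.T@(bar-st["tool_pos"]))
cv2.imwrite("pics/w6.png",W[:,:,::-1])
b=blobs(S,(0,200,120),(5,255,255))[0];print(b)
cv2.imwrite("pics/m6.png",np.vstack([cv2.resize(W,(400,300)),cv2.resize(S[180:280,250:390],(400,286),interpolation=2)])[:,:,::-1])
```

```text
[0.57653468 0.04240693 0.16184148] [-0.65783607  0.51122222 -0.94003527] 0.0038185741567762963 [[-0.135, 0.991, 0.0], [0.991, 0.135, 0.0], [0.0, 0.0, -1.0]]
[-9.40394840e-05 -8.71702718e-04  3.88411052e-02]
[([349.5, 174.9], [344, 169, 13, 12, 76])]
```

View pics/m6.png

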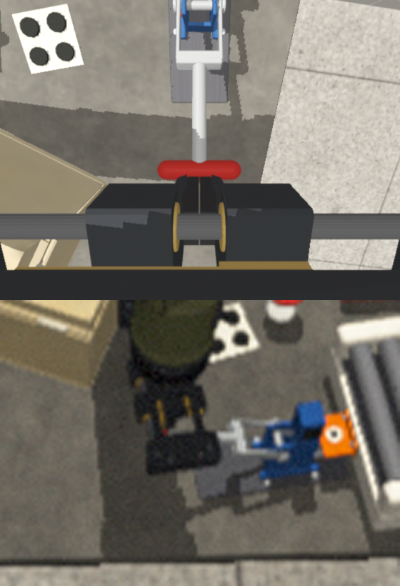

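The tip is centred over the red bar, and the jack's toe is under the lug. I'll make stroke one along the handle's arc.

Request:
{"api": "carry_out", "payload": {
  "plan": [
    {"rot":[0,0,0],"xyz":[0,0.0,0.02],"grip":255},
    {"rot":[0,0,0],"xyz":[0,0,0.031],"grip":255},
    {"rot":[0,0,0],"xyz":[-0.004,0,0.042],"grip":255},
    {"rot":[0,0,0],"xyz":[-0.008,0,0.053],"grip":255},
    {"rot":[0,0,0],"xyz":[-0.01,0,0.064],"grip":255},
    {"rot":[0,0,0],"xyz":[-0.012,0,0.0755],"grip":255},
    {"rot":[0,0,0],"xyz":[-0.0125,0,0.087],"grip":255},
    {"rot":[0,0,0],"xyz":[-0.0128,0,0.0987],"grip":255}
  ]
}}

```text
clock: 8.37
tool_pos: [0.5784, 0.0275, 0.0621]
eef_rot: [0.658, 0.753, -0.001, 0.001]
contact_force: [0.1, -2.9, 5.1]
opening: 0.003
finger_force: 2.6
```

Request:
{"api": "carry_out", "payload": {
  "plan": [
    {"rot":[0,0,0],"xyz":[0.001,0,0.01],"grip":255},
    {"rot":[0,0,0],"xyz":[0.002,0,0.018],"grip":255},
    {"rot":[0,0,0],"xyz":[0.0028,0,0.0229],"grip":255},
    {"rot":[0,0,0],"xyz":[0.0028,0,0.0245],"grip":255},
    {"rot":[0,0,0],"xyz":[0.0028,0,0.0245],"grip":255},
    {"rot":[0,0,0],"xyz":[0.0028,0,0.0245],"grip":255}
  ]
}}

```text
clock: 8.87
tool_pos: [0.578, 0.0312, 0.0396]
eef_rot: [0.658, 0.753, -0.0, 0.001]
contact_force: [-1.9, -5.2, 14.2]
opening: 0.009
finger_force: 7.3
```

Request:
{"api": "carry_out", "payload": {
  "plan": [
    {"rot":[0,0,0],"xyz":[0,0,0.002],"grip":255},
    {"rot":[0,0,0],"xyz":[0,0,0.002],"grip":255},
    {"rot":[0,0,0],"xyz":[0,0,0.002],"grip":255},
    {"rot":[0,0,0],"xyz":[0,0,0.002],"grip":255}
  ]
}}

```text
clock: 9.2
tool_pos: [0.578, 0.0313, 0.0387]
eef_rot: [0.658, 0.753, -0.0, 0.001]
contact_force: [-4.8, -4.6, 24.1]
opening: 0.003
finger_force: 12.1
```

Run:
```python
from h import *
st=r.get_state();print(st["tool_pos"],st["contact_force"])
S=r.snapshot("side");W=r.snapshot("wrist");cv2.imwrite("pics/w7.png",W[:,:,::-1]);cv2.imwrite("pics/s7.png",S[:,:,::-1])
S5=cv2.imread("pics/s5.png")[:,:,::-1]
for I in(S5,S):print(blobs(I,(8,180,120),(18,255,255))[0])
cv2.imwrite("pics/m7.png",np.vstack([cv2.resize(W,(400,300)),cv2.resize(S[180:280,290:430],(400,286),interpolation=2)])[:,:,::-1])
```

```text
[0.57803616 0.03125979 0.03872826] [-4.79404364 -4.55619715 24.067342  ]
[([368.3, 232.0], [363, 230, 12, 5, 48])]
[([368.6, 227.2], [362, 219, 14, 16, 113])]
```

View pics/m7.png

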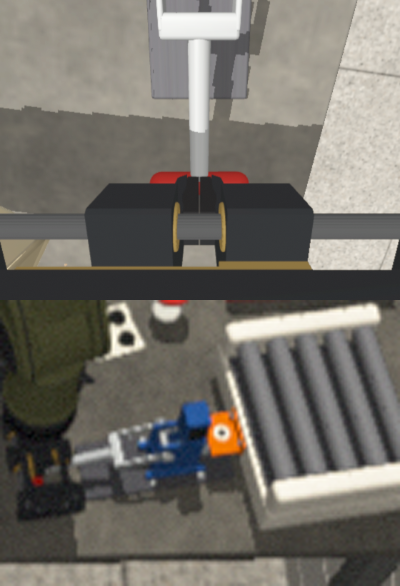

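The handle is on its stop: the force climbs to 24 N with under 1 mm of further travel. The lug still shows its disc over the toe. I'll let the handle right up now.

Request:
{"api": "carry_out", "payload": {
  "plan": [
    {"rot":[0,0,0],"xyz":[-0.001,0,-0.012],"grip":255},
    {"rot":[0,0,0],"xyz":[-0.0028,0,-0.026],"grip":255},
    {"rot":[0,0,0],"xyz":[-0.0025,0,-0.04],"grip":255},
    {"rot":[0,0,0],"xyz":[-0.001,0,-0.055],"grip":255},
    {"rot":[0,0,0],"xyz":[0.002,0,-0.072],"grip":255},
    {"rot":[0,0,0],"xyz":[0.006,0,-0.085],"grip":255},
    {"rot":[0,0,0],"xyz":[0.01,0,-0.1],"grip":255},
    {"rot":[0,0,0],"xyz":[0.01,0,-0.115],"grip":255}
  ]
}}

```text
clock: 9.97
tool_pos: [0.5759, 0.0454, 0.1516]
eef_rot: [0.656, 0.754, 0.001, -0.001]
contact_force: [-0.1, -0.3, -0.2]
opening: 0.005
finger_force: 0.0
```

Request:
{"api": "carry_out", "payload": {
  "plan": [
    {"rot":[0,0,0],"xyz":[0,0,0],"grip":255},
    {"rot":[0,0,0],"xyz":[0,0,0],"grip":255},
    {"rot":[0,0,0],"xyz":[0,0,0],"grip":255},
    {"rot":[0,0,0],"xyz":[0,0,0],"grip":255},
    {"rot":[0,0,0],"xyz":[0,0,0],"grip":255},
    {"rot":[0,0,0],"xyz":[0,0,0],"grip":255}
  ]
}}

```text
clock: 10.47
tool_pos: [0.5761, 0.0421, 0.1506]
eef_rot: [0.658, 0.753, -0.0, -0.0]
contact_force: [-0.1, -0.1, 0.4]
opening: 0.004
finger_force: 0.0
```

Run:
```python
from h import *
st=r.get_state();w=cam("wrist",st);print(st["tool_pos"],st["contact_force"])
W=r.snapshot("wrist");S=r.snapshot("side");cv2.imwrite("pics/w8.png",W[:,:,::-1]);cv2.imwrite("pics/s8.png",S[:,:,::-1])
W6=cv2.imread("pics/w6.png")[:,:,::-1]
for I in(W6,W):print([b for b in blobs(I,(0,180,90),(8,255,255))[0]])
print("expected up: bar front top edge px",proj(w,[.5757,.0422,.123]))
```

```text
[0.57607547 0.04206283 0.15060674] [-0.14318745 -0.06011608  0.43607583]
[([278.5, 236.6], [221, 225, 116, 26, 2538])]
[([280.0, 241.4], [219, 231, 123, 25, 2294])]
expected up: bar front top edge px (np.float64(278.78371610031564), np.float64(244.13474777973062))
```

The handle is right up: the bar's size and position match the start, and there is no contact. Stroke two.

Request:
{"api": "carry_out", "payload": {
  "plan": [
    {"rot":[0,0,0],"xyz":[0,0,0.012],"grip":255},
    {"rot":[0,0,0],"xyz":[0,0,0.02],"grip":255},
    {"rot":[0,0,0],"xyz":[-0.004,0,0.031],"grip":255},
    {"rot":[0,0,0],"xyz":[-0.008,0,0.042],"grip":255},
    {"rot":[0,0,0],"xyz":[-0.01,0,0.053],"grip":255},
    {"rot":[0,0,0],"xyz":[-0.012,0,0.0645],"grip":255},
    {"rot":[0,0,0],"xyz":[-0.0125,0,0.076],"grip":255},
    {"rot":[0,0,0],"xyz":[-0.0128,0,0.0877],"grip":255}
  ]
}}

```text
clock: 11.23
tool_pos: [0.5788, 0.0271, 0.063]
eef_rot: [0.659, 0.753, -0.001, 0.001]
contact_force: [-0.3, -3.5, 5.6]
opening: 0.004
finger_force: 2.7
```

Request:
{"api": "carry_out", "payload": {
  "plan": [
    {"rot":[0,0,0],"xyz":[0.001,0,0.01],"grip":255},
    {"rot":[0,0,0],"xyz":[0.002,0,0.018],"grip":255},
    {"rot":[0,0,0],"xyz":[0.0028,0,0.0229],"grip":255},
    {"rot":[0,0,0],"xyz":[0.0028,0,0.025],"grip":255},
    {"rot":[0,0,0],"xyz":[0.0028,0,0.0262],"grip":255},
    {"rot":[0,0,0],"xyz":[0.0028,0,0.0262],"grip":255},
    {"rot":[0,0,0],"xyz":[0.0028,0,0.0262],"grip":255}
  ]
}}

```text
clock: 11.82
tool_pos: [0.5781, 0.0308, 0.0392]
eef_rot: [0.658, 0.753, -0.0, 0.001]
contact_force: [-2.6, -3.9, 18.9]
opening: 0.003
finger_force: 9.5
```

Request:
{"api": "carry_out", "payload": {
  "plan": [
    {"rot":[0,0,0],"xyz":[0,0,0.0008],"grip":255},
    {"rot":[0,0,0],"xyz":[0,0,0.0008],"grip":255},
    {"rot":[0,0,0],"xyz":[0,0,0.0008],"grip":255},
    {"rot":[0,0,0],"xyz":[0,0,0.0008],"grip":255},
    {"rot":[0,0,0],"xyz":[0,0,0.0008],"grip":255}
  ]
}}

```text
clock: 12.23
tool_pos: [0.5781, 0.0309, 0.0389]
eef_rot: [0.658, 0.753, -0.0, 0.001]
contact_force: [-3.7, -5.0, 22.5]
opening: 0.005
finger_force: 11.4
```

Run:
```python
from h import *
st=r.get_state();print(st["clock"],st["tool_pos"],st["contact_force"])
S=r.snapshot("side");C=r.snapshot("scene");cv2.imwrite("pics/s9.png",S[:,:,::-1])
O=[cv2.imread(f"pics/{n}0.png")[:,:,::-1] for n in("side","scene")]
P=[]
for I in(O[0],S,O[1],C):P.append(blobs(I,(8,180,120),(18,255,255))[0]);print(P[-1])
for I in(O[0],S):print([b[0] for lo,hi in(((105,150,60),(125,255,255)),((126,80,40),(150,255,255)),((0,200,120),(5,255,255))) for b in blobs(I,lo,hi)[0]])
m=lambda I,y,x:cv2.resize(I[y:y+120,x:x+160],(400,300),interpolation=2)
cv2.imwrite("pics/m9.png",np.vstack([m(S,150,290),m(C,130,110)])[:,:,::-1])
```

```text
12.2333 [0.57809286 0.03089434 0.03887147] [-3.74776362 -4.99909253 22.46363254]
[([367.1, 226.9], [360, 219, 15, 16, 137])]
[([369.5, 225.7], [363, 218, 14, 16, 126])]
[([194.3, 197.6], [187, 190, 15, 14, 118])]
[([192.6, 194.9], [186, 188, 15, 14, 123])]
[[269.7, 231.3], [267.2, 244.5], [196.3, 241.5], [70.9, 75.3], [73.4, 84.3], [337.5, 151.0], [166.1, 228.2], [169.1, 249.5], [349.3, 174.6], [216.0, 227.8]]
[[352.9, 229.7], [196.3, 241.5], [70.9, 75.3], [337.5, 151.0], [166.1, 228.5], [169.1, 249.5], [347.6, 174.8], [354.6, 175.6]]
```

View pics/m9.png

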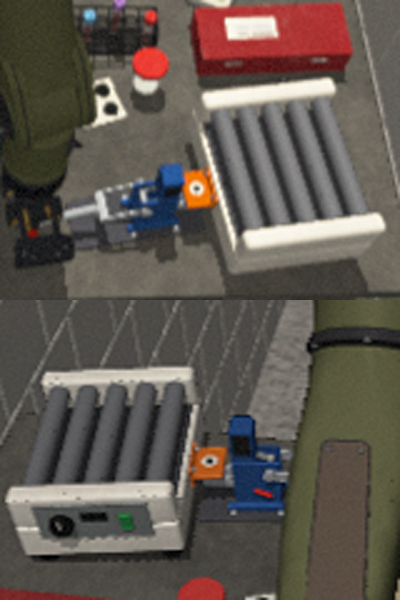

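The lug sits raised on the toe, the jack is upright and the bystanders haven't moved. I'll check the lift height and hand in.

Run:
```python
from h import *
s,c=cam("side"),cam("scene")
a=tri(ray(s,367.1,226.9),ray(c,194.3,197.6));b=tri(ray(s,369.5,225.7),ray(c,192.6,194.9));print(b-a)
if (b-a)[2]>.008: print(r.finish_job())
```

```text
[0.0005224  0.00505547 0.00981068]
the job is handed in; nothing more can be done
None
```

I placed the jack flat on the bench with its saddle about 1 mm from the marked lift point and gave the handle two full strokes. I handed the job in at about 12 s, still pressing the handle down on its stop at about 22 N. The cameras put the lug about 10 mm up, with a shift of about 5 mm toward the mixer that I did not look into before handing in. The bottles, jar and cup did not move.

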